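Set the burn-in timer's thumbwheel and start it

TASK

Set the printer test timer to 7: with a fingertip, roll its yellow numbered wheel until the 7 has clicked in facing straight up, and leave the white wheel at its number. Then press the green start button fully down and let it come back up. Do not force anything, and do not disturb the cartridge, tray and screwdriver lying around.

Things in the scene. Friction and masses are not known exactly. Their poses are not given: they have to be found in the camera images.
- timer: Grey desk timer fixed to the bench, 190 mm (its x) x 270 (its y) x 80 high; origin at the centre of its underside, z up, only yaw varies. On its deck a black block (134 mm along x, 155 along y, centred at y = +37 mm) carries two equal thumbwheels, axles along timer y: yellow at y = +75 mm, white at y = 0. NOT measured: the block is clipped in up to 12 mm higher or lower each time; feel for it.
- yellow_place (a point): Point of the timer's deck (80 mm above the bench) under the yellow wheel: timer x = 0, y = +75 mm. It does not follow the block: the wheel's drum top (numeral face) is somewhere 28 to 40 mm above this point, its axle 40 mm below the drum top and within 3 mm of x = 0. The block's own top lies 22 mm below the drum top.
- yellow_wheel (a joint): Yellow wheel angle, rad: 0 shows 1 on top, each click to the next number adds 0.785, so 7 is 4.712; stops at 0 and 5.498 (8). Grows as the wheel's top moves to timer +x. Starts at 1, 2, 3 or 4. A spring detent holds each number: about 5 N on a rib takes it over the hump half-way to the next, then it drops in by itself. Drum radius 40 mm, 34 wide; numerals 1 to 8 on the drum.
- white_wheel (a joint): Angle of the white wheel, rad, counted the same way; leave it at its number. Ribs of both wheels: 8, across the full width, 5 mm thick, tips 15 mm above the drum surface, one between every two numerals, 45 degrees apart. Clicked in, a numeral lies flat on top and the nearest ribs stand 22.5 degrees before and behind it. Black numerals, upright seen from the timer's -x side.
- white_wheel_one (a point): Point on the rim of the white wheel's drum (radius 40 mm) in the middle of its numeral 1; shows whether the white wheel has turned.
- start (a joint): Travel of the start button in m: 0 up, 0.006 fully pressed; spring return, about 5 N when fully down.
- start_top (a point): Centre of the top face of the green start button (44 mm diameter, in a black collar), at timer x = -30 mm, y = -95 mm, 102 mm above the bench; pressed straight down.
- toner_mid (a point): Centre of a black toner cartridge, 150 x 50 x 45 mm, lying loose beside the timer: leave alone.
- tray_mid (a point): Centre of a blue open parts tray, 130 x 85 x 30 mm, loose beside the timer: leave alone.
- driver_grip (a point): Middle of the handle of a red screwdriver, 190 mm long, loose behind the timer: leave alone.

How it is judged:
By the outcome, as a careful person would: the job done as asked, in the order asked, and still so for the second after the job is handed in, with the robot touching nothing.
It also fails if it takes over 61 s, if anything falls off the work surface, if the arm or the gripper's body presses on something with over 40 N, if the wrist force passes 120 N, or if a joint passes its speed limit or range.

ROBOT

A 6-joint arm with a two-finger parallel gripper is mounted at the origin on the work surface. World frame = base frame: x ahead of the robot, y to its left, z up, the work surface at z = 0. Lengths are in mm, angles in rad, forces in N, time in s.
With the tool pointing down it reaches from about 350 to 975 mm from the base axis. Payload 7.1 kg.
Tool frame: the origin (TCP) lies midway between the tips of the shut fingers; the grasp point (between the pads) lies 19 mm behind it; z points along the fingers, y is the line along which they close (so a half turn about z gives the same grasp; the last joint's range is limited). The gripper opens to 88 mm and grips with 3 to 60 N. Pads are 20 mm wide; open, the fingers measure 115 mm over their backs; the gripper's body (75 mm by 178 mm) begins 61 mm behind the grasp point.
Start: joints at [1.089, 0.423, 1.63, -0, 1.089, -0.019], TCP at [279.002, 559.252, 222.675] pointing down, gripper open.
Joint ranges: [-3, 3], [-0.9, 2.11], [0.09, 2.58], [-1.31, 4.45], [0.11, 2.69], [-2.54, 2.54]. Speed limits (rad/s): [2.39, 2.39, 3.01, 3.14, 3.14, 3.14].

INTERFACE

Orientations are given as a rotation vector (axis times angle).
In Python, from workcell import ctrl gives the robot as it stands.
- The arm moves only by the shell command python3 -m inch 'ROWS' [OPENING]. ROWS is JSON, a list of rows, each an object with "xyz": the shift along the tool's x, y, z in mm, a list of three; "rot": the turn, a rotation vector about the tool's x, y, z in rad, a list of three. In form: [{"xyz": [dx, dy, dz], "rot": [ax, ay, az]}, ...]. A call has 1 to 12 rows; each row is the pose to reach, as a shift and turn from the pose commanded when the call began, along the tool's axes at that moment; what a row does not reach only later rows make up. A row lasts 1/12 s, in which the tool goes at most 41.7 mm and 7.16 degrees, less where a joint would pass 70% of its speed; a pose out of reach is approached as far as the arm can. A call with a gripper value outside its range is refused whole. OPENING is the closure in counts, from 0 (fully open) to 255 (shut), set as the call begins (- or left out, the last holds). The fingers move at their own pace and stop on an object; the grip force is fixed at half the most. Time passes only in rows, so rows that repeat a pose let the fingers close. It gives the time, the measured TCP pose, the force, the opening and the grip force at its end, in the units of the state.
- ctrl.get_obs(): the state, without advancing time (a new reading comes with each control period).
- ctrl.get_image(name): name is "side" or "top"; returns the picture (400x640x3 uint8, red, green, blue); there is no depth.
- ctrl.camera_model(name): a dict with "fx", "fy", "cx", "cy" (pixels), "position" and "attitude" of the camera in the world. Camera axes: x right, y up, looking along -z (the intrinsics and any distortion apply to the point x, -y, -z); pixel columns grow to the right and rows downward; lengths in mm; the calibration is good to about 2 mm. A picture is of the moment at which its call begins. camera_model takes no time and is no camera call.
- ctrl.close_job(): hands the job in; it is judged then, once.
The state is a dict: "t": time; "qpos": joint angles; "qvel": joint speeds; "joint_torque": joint torques, N m; "ee_pos": TCP position; "orientation": TCP orientation; "ft_force": force on the tool from outside, world axes, zero at the start; "moment": the same for the moment, N m; "width": finger opening in mm; "grasp_force": force on a finger pad.
Only numpy, scipy, OpenCV 4.12 (cv2) and the standard library are available. Lean on these libraries where they do the work, as an engineer would, in place of code of your own. Each camera call takes 0.05 s, during which the arm holds its last target. There are 200 camera calls.

## Working session

There is one attempt and no reset: what is moved stays moved. The work goes in short steps, Python scripts to look and compute and a shell command to move; the robot and the scene stay as the last step left them, time stands still between calls to the robot, and variables do not carry over. Pictures are saved under pics/ and viewed, at most 10 in all, crops included, and the job is handed in when it is done.

```bash
mkdir -p pics; python3 - <<'E'
from workcell import ctrl
import cv2
for n in("top","side"):
    cv2.imwrite(f"pics/{n}0.png",ctrl.get_image(n)[:,:,::-1]); print(ctrl.camera_model(n))
print(ctrl.get_obs())
E
```

```text
{'fx': 397.14994729551705, 'fy': 397.14994729551705, 'cx': 317.2065215694229, 'cy': 204.5275945541628, 'position': array([ 515.50701728,   80.21941844, 1148.21600908]), 'attitude': array([ 0.07189035, -0.10704983, -1.59036902])}
{'fx': 498.40547424365053, 'fy': 498.40547424365053, 'cx': 316.360156252982, 'cy': 192.40461974757562, 'position': array([ 431.04065298, -617.68802673,  882.02166507]), 'attitude': array([ 0.72909415, -0.08247668, -0.26730804])}
{'t': 0.1, 'qpos': array([ 1.08896706e+00,  4.23772620e-01,  1.63059689e+00, -2.20464076e-05,
        1.08858179e+00, -1.90148456e-02]), 'qvel': array([-0.00055058,  0.00082551,  0.00010226, -0.00017319, -0.00101589,
       -0.0026505 ]), 'joint_torque': array([ 8.72295714e-04, -5.45611167e+01, -2.74324393e+01,  6.45337114e-02,
        1.87623454e-02, -3.89292813e-05]), 'ee_pos': array([278.80544014, 558.81851955, 221.98086078]), 'orientation': array([-7.20427585e-01, -3.05754602e+00,  2.07497006e-03]), 'ft_force': array([-0.74775636, -0.18823063, -0.26166808]), 'moment': array([ 0.02555829,  0.02750404, -0.01336947]), 'grasp_force': 0.0, 'width': 87.82660058536179}
```

View pics/top0.png

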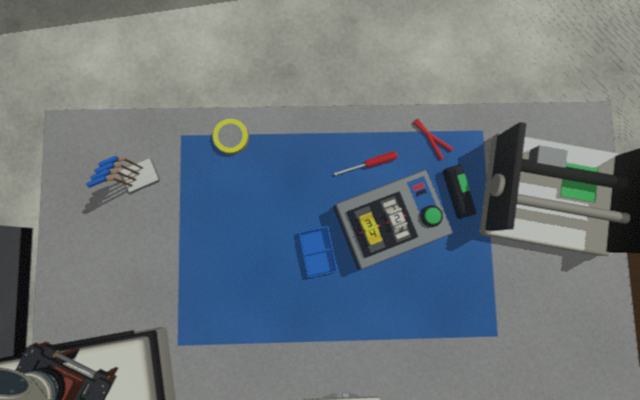

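View pics/side0.png

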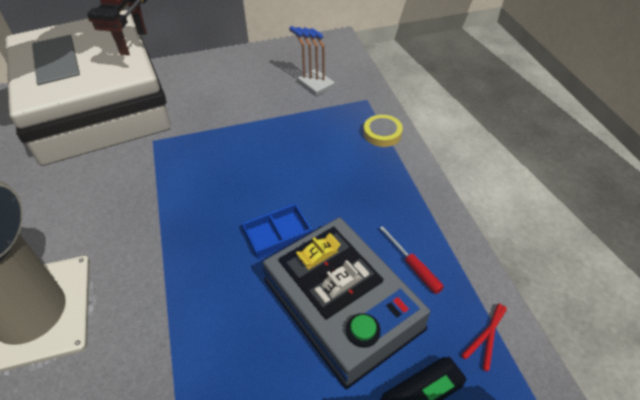

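Both pictures show the timer (top ≈ 335–450, 172–268), with wheels, green button, toner to the right, tray to the left and screwdriver above. I'll enlarge it next.

```bash
cat > h.py <<'E'
import numpy as np,cv2
from scipy.spatial.transform import Rotation as R
from workcell import ctrl
def px2w(n,u,v,z):
    m=ctrl.camera_model(n); d=R.from_rotvec(m["attitude"]).apply([(u-m["cx"])/m["fx"],-(v-m["cy"])/m["fy"],-1])
    p=m["position"]; return p+d*(z-p[2])/d[2]
def w2px(n,P):
    m=ctrl.camera_model(n); c=R.from_rotvec(m["attitude"]).inv().apply(np.array(P)-m["position"])
    return m["cx"]+m["fx"]*c[...,0]/-c[...,2], m["cy"]+m["fy"]*c[...,1]/c[...,2]
def crop(a,n,x0,y0,w,h,k):
    return cv2.resize(a[y0:y0+h,x0:x0+w],None,fx=k,fy=k,interpolation=cv2.INTER_CUBIC)
E
python3 - <<'E'
from h import *
a=cv2.imread("pics/top0.png");b=cv2.imread("pics/side0.png")
cv2.imwrite("pics/c0.png",np.vstack([crop(a,0,325,160,160,58*2-41+0,5)[:0] ,np.hstack([crop(a,0,325,160,133,120,3),crop(b,0,255,215,133,120,3)])]) if 0 else np.hstack([crop(a,0,328,162,130,120,3),crop(b,0,258,215,130,150,3)[:360]]))
hsv=cv2.cvtColor(a,cv2.COLOR_BGR2HSV)
m=cv2.inRange(hsv,(50,100,60),(80,255,255)); n,l,s,c=cv2.connectedComponentsWithStats(m)
print([(s[i][4],c[i]) for i in range(1,n) if s[i][4]>30])
hb=cv2.cvtColor(b,cv2.COLOR_BGR2HSV)
m=cv2.inRange(hb,(50,100,60),(80,255,255)); n,l,s,c=cv2.connectedComponentsWithStats(m)
print([(s[i][4],c[i]) for i in range(1,n) if s[i][4]>30])
# grey deck outline
E
```

```text
[(np.int32(125), array([581.664, 167.488])), (np.int32(158), array([462.51265823, 182.47468354])), (np.int32(595), array([578.31428571, 190.09747899])), (np.int32(239), array([432.51464435, 215.16317992]))]
[(np.int32(564), array([363.2251773 , 326.75531915])), (np.int32(449), array([438.14476615, 387.22939866]))]
```

View pics/c0.png

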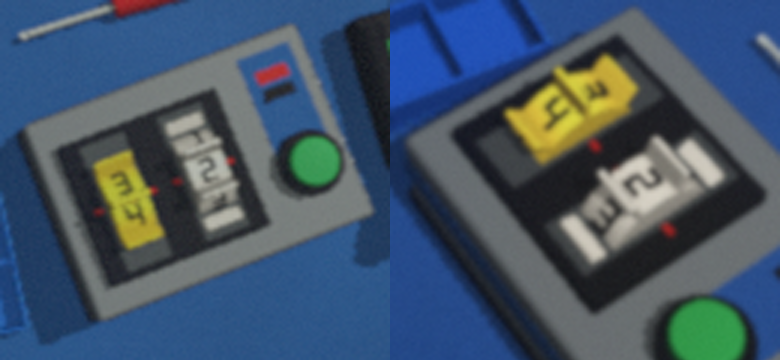

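The crops show the deck corners (top picture px): (335.3,206), (426.7,170.3), (452,232.7), (360.7,268.7). White shows 2 and yellow shows 3/4 around the index line. Next I'll fit the pose and predict the rib pixels.

```bash
cat >> h.py <<'E'
def pose():
    C=np.array([px2w("top",u,v,80) for u,v in [(335.3,206),(426.7,170.3),(452,232.7),(360.7,268.7)]])[:,:2]
    L=np.array([(95,135),(95,-135),(-95,-135),(-95,135)],float)
    c=C.mean(0);D=C-c
    yaw=np.arctan2((L[:,0]*D[:,1]-L[:,1]*D[:,0]).sum(),(L*D).sum())
    return c,yaw,C
def t2w(p):
    c,y,_=pose();p=np.atleast_2d(p).astype(float);o=p.copy();o[:,0]=c[0]+np.cos(y)*p[:,0]-np.sin(y)*p[:,1];o[:,1]=c[1]+np.sin(y)*p[:,0]+np.cos(y)*p[:,1];return o
E
python3 - <<'E'
from h import *
c,y,C=pose();print(c,np.degrees(y),[np.linalg.norm(C[i]-C[(i+1)%4]) for i in range(4)])
print("btn pred",t2w([-30,-95,102]),"top",px2w("top",432.5,215.2,102),"side",px2w("side",363.2,326.8,102),"deck-yellow",t2w([0,75,80]))
print("R tool->",R.from_rotvec(ctrl.get_obs()["orientation"]).as_matrix().round(3))
a=cv2.imread("pics/top0.png");b=cv2.imread("pics/side0.png")
out=[]
for dtheta in(0,22.5):
  row=[]
  for n,im,x0,y0 in(("top",a,345,185),("side",b,280,225)):
    k=6;o=crop(im,n,x0,y0,62,60 if n=="top" else 60,k)
    for yy,d in((75,dtheta),(0,0)):
      for ang in(-67.5,-22.5,22.5,67.5):
        g=np.radians(ang+d); ax=74
        q=t2w([[55*np.sin(g),yy+s,ax+55*np.cos(g)] for s in(-17,17)])
        u,v=w2px(n,q);p=[(int((u[i]-x0+.5)*k),int((v[i]-y0+.5)*k)) for i in(0,1)]
        cv2.line(o,p[0],p[1],(255,0,255),1)
    row.append(o)
  out.append(np.hstack(row)[:298])
cv2.imwrite("pics/f0.png",np.vstack(out))
E
```

```text
[ 593.40076846 -151.84591566] 19.910258978809484 [np.float64(271.1292519295191), np.float64(182.70832846159044), np.float64(266.6966685511067), np.float64(180.77584334506977)]
btn pred [[ 597.54600456 -251.38393361  102.        ]] top [ 599.8241366  -250.58540773  102.        ] side [ 599.64709295 -256.2923687   102.        ] deck-yellow [[567.8596755  -81.32887821  80.        ]]
R tool-> [[-0.895  0.446 -0.001]
 [ 0.446  0.895 -0.001]
 [ 0.    -0.001 -1.   ]]
```

View pics/f0.png

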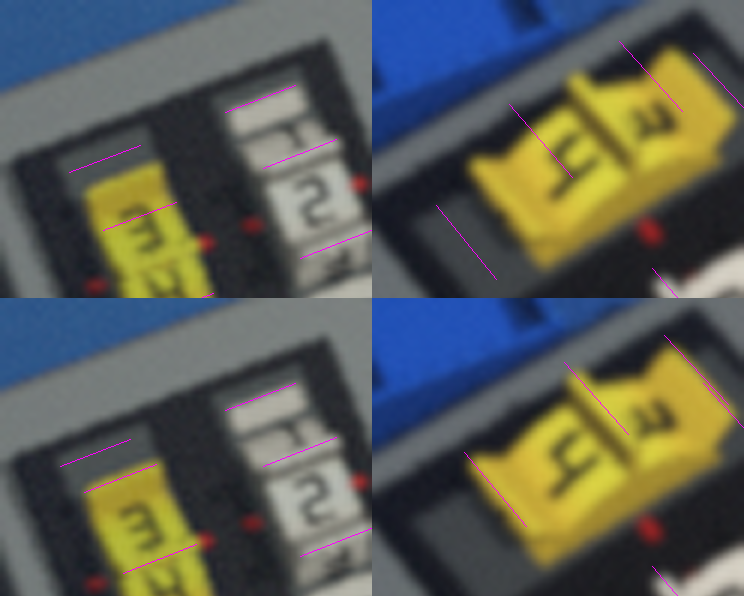

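The wheel sits near 3½ (a rib nearly on top), with yaw 19.9°. I'll move over with the fingers shut.

```bash
python3 -m inch '[{"xyz":[-45,-38,0],"rot":[0,0,0.11]},{"xyz":[-85,-72,0],"rot":[0,0,0.22]},{"xyz":[-125,-107,0],"rot":[0,0,0.34]},{"xyz":[-165,-142,0],"rot":[0,0,0.46]},{"xyz":[-205,-176,0],"rot":[0,0,0.58]},{"xyz":[-245,-211,0],"rot":[0,0,0.7]},{"xyz":[-285,-245,0],"rot":[0,0,0.82]},{"xyz":[-325,-280,0],"rot":[0,0,0.94]},{"xyz":[-365,-314,0],"rot":[0,0,1.06]},{"xyz":[-400,-345,0],"rot":[0,0,1.18]},{"xyz":[-430,-371,0],"rot":[0,0,1.3]},{"xyz":[-455,-393,0],"rot":[0,0,1.42]}]' 255
cat > st.py <<'E'
from h import *
import sys
def st():
    o=ctrl.get_obs();M=R.from_rotvec(o["orientation"]).as_matrix();c,y,_=pose()
    d=o["ee_pos"][:2]-c
    print("t",round(o["t"],2),"timer xy",round(d@[np.cos(y),np.sin(y)],1),round(d@[-np.sin(y),np.cos(y)],1),"z",o["ee_pos"][2].round(1),"yawerr",round((np.degrees(np.arctan2(M[1,0],M[0,0])-y)+180)%360-180,2),"F",o["ft_force"].round(1),"w",round(o["width"],1))
    return o,M
if __name__=="__main__":
    o,M=st()
    if len(sys.argv)>3:
        w=t2w([float(v) for v in sys.argv[1:4]])[0]; print("delta tool",(M.T@(w-o["ee_pos"])).round(1))
E
python3 st.py -19 75 180
```

```text
t: 1.1
ee_pos: [472.2, 96.0, 222.6]
orientation: [-2.545, -1.842, 0.0]
ft_force: [2.1, -0.4, -0.8]
width: 11.5
grasp_force: 0.0
t 1.1 timer xy -29.6 274.3 z 222.6 yawerr 51.88 F [ 2.1 -0.4 -0.8] w 11.5
delta tool [-150.3  131.3   42.6]
```

```bash
python3 -m inch '[{"xyz":[-30,26,8],"rot":[0,0,0.11]},{"xyz":[-60,52,16],"rot":[0,0,0.23]},{"xyz":[-90,78,24],"rot":[0,0,0.35]},{"xyz":[-115,100,32],"rot":[0,0,0.47]},{"xyz":[-135,118,38],"rot":[0,0,0.59]},{"xyz":[-147,128,42],"rot":[0,0,0.71]},{"xyz":[-150,131,42],"rot":[0,0,0.82]},{"xyz":[-150,131,42],"rot":[0,0,0.905]},{"xyz":[-150,131,42],"rot":[0,0,0.905]},{"xyz":[-150,131,42],"rot":[0,0,0.905]}]' 255
python3 - <<'E'
from h import *
import st; st.st()
b=ctrl.get_image("side")[:,:,::-1];a=ctrl.get_image("top")[:,:,::-1]
cv2.imwrite("pics/s1.png",np.hstack([crop(b,0,260,190,110,110,4)[:440],crop(a,0,330,170,80,110,4)]))
E
```

```text
t: 1.93
ee_pos: [550.4, -85.0, 180.3]
orientation: [-3.092, -0.557, 0.001]
ft_force: [-0.5, 0.7, -0.4]
width: 0.4
grasp_force: 0.0
t 1.93 timer xy -17.7 77.5 z 180.3 yawerr 0.5 F [-0.5  0.7 -0.4] w 0.4
```

View pics/s1.png

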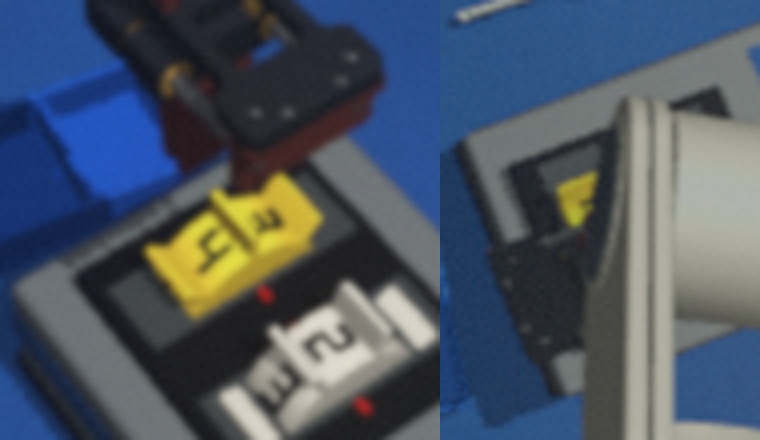

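Side view: the rib between 3 and 4 is still on top by the index mark, so yellow rests half-way; white is at 2. I'll descend behind the rib, guarded, to feel the drum.

```bash
cat > chk.py <<'E'
# exit 1 when wrist force change from reference exceeds limit
import sys,json,os,numpy as np
from workcell import ctrl
import st
o,_=st.st(); f=o["ft_force"]
if sys.argv[1]=="ref": json.dump(list(f),open("ref.json","w")); sys.exit(0)
r=np.array(json.load(open("ref.json")));d=f-r
sys.exit(int(np.linalg.norm(d)>float(sys.argv[1])))
E
python3 -m inch '[{"xyz":[-1,2,10]},{"xyz":[-1,2,22]},{"xyz":[-1,2,34]},{"xyz":[-1,2,42]},{"xyz":[-1,2,47]},{"xyz":[-1,2,50]},{"xyz":[-1,2,50]}]' >/dev/null && python3 chk.py ref &&
python3 -m inch '[{"xyz":[0,0,1.5]},{"xyz":[0,0,3]},{"xyz":[0,0,4]},{"xyz":[0,0,4]}]' >/dev/null && python3 chk.py 2.5 &&
python3 -m inch '[{"xyz":[0,0,1]},{"xyz":[0,0,2]},{"xyz":[0,0,2]}]' >/dev/null && python3 chk.py 2.5 &&
python3 -m inch '[{"xyz":[0,0,1]},{"xyz":[0,0,2]},{"xyz":[0,0,2]}]' >/dev/null && python3 chk.py 2.5 &&
python3 -m inch '[{"xyz":[0,0,1]},{"xyz":[0,0,2]},{"xyz":[0,0,2]}]' >/dev/null && python3 chk.py 2.5 &&
python3 -m inch '[{"xyz":[0,0,1]},{"xyz":[0,0,2]},{"xyz":[0,0,2]}]' >/dev/null && python3 chk.py 2.5 &&
python3 -m inch '[{"xyz":[0,0,1]},{"xyz":[0,0,2]},{"xyz":[0,0,2]}]' >/dev/null && python3 chk.py 2.5 &&
python3 -m inch '[{"xyz":[0,0,1]},{"xyz":[0,0,2]},{"xyz":[0,0,2]}]' >/dev/null && python3 chk.py 2.5 &&
python3 -m inch '[{"xyz":[0,0,1]},{"xyz":[0,0,2]},{"xyz":[0,0,2]}]' >/dev/null && python3 chk.py 2.5
```

```text
$[0]: bad value
```

```bash

python3 -m inch '[{"xyz":[-1,2,10],"rot":[0,0,0]},{"xyz":[-1,2,22],"rot":[0,0,0]},{"xyz":[-1,2,34],"rot":[0,0,0]},{"xyz":[-1,2,42],"rot":[0,0,0]},{"xyz":[-1,2,47],"rot":[0,0,0]},{"xyz":[-1,2,50],"rot":[0,0,0]},{"xyz":[-1,2,50],"rot":[0,0,0]}]' >/dev/null && python3 chk.py ref &&
python3 -m inch '[{"xyz":[0,0,1.5],"rot":[0,0,0]},{"xyz":[0,0,3],"rot":[0,0,0]},{"xyz":[0,0,4],"rot":[0,0,0]},{"xyz":[0,0,4],"rot":[0,0,0]}]' >/dev/null && python3 chk.py 2.5 &&
python3 -m inch '[{"xyz":[0,0,1],"rot":[0,0,0]},{"xyz":[0,0,2],"rot":[0,0,0]},{"xyz":[0,0,2],"rot":[0,0,0]}]' >/dev/null && python3 chk.py 2.5 &&
python3 -m inch '[{"xyz":[0,0,1],"rot":[0,0,0]},{"xyz":[0,0,2],"rot":[0,0,0]},{"xyz":[0,0,2],"rot":[0,0,0]}]' >/dev/null && python3 chk.py 2.5 &&
python3 -m inch '[{"xyz":[0,0,1],"rot":[0,0,0]},{"xyz":[0,0,2],"rot":[0,0,0]},{"xyz":[0,0,2],"rot":[0,0,0]}]' >/dev/null && python3 chk.py 2.5 &&
python3 -m inch '[{"xyz":[0,0,1],"rot":[0,0,0]},{"xyz":[0,0,2],"rot":[0,0,0]},{"xyz":[0,0,2],"rot":[0,0,0]}]' >/dev/null && python3 chk.py 2.5 &&
python3 -m inch '[{"xyz":[0,0,1],"rot":[0,0,0]},{"xyz":[0,0,2],"rot":[0,0,0]},{"xyz":[0,0,2],"rot":[0,0,0]}]' >/dev/null && python3 chk.py 2.5 &&
python3 -m inch '[{"xyz":[0,0,1],"rot":[0,0,0]},{"xyz":[0,0,2],"rot":[0,0,0]},{"xyz":[0,0,2],"rot":[0,0,0]}]' >/dev/null && python3 chk.py 2.5 &&
python3 -m inch '[{"xyz":[0,0,1],"rot":[0,0,0]},{"xyz":[0,0,2],"rot":[0,0,0]},{"xyz":[0,0,2],"rot":[0,0,0]}]' >/dev/null && python3 chk.py 2.5
```

```text
t 2.62 timer xy -18.8 75.7 z 129.7 yawerr 0.37 F [-1.6 -0.2 -0.1] w 0.6
t 2.95 timer xy -18.3 75.4 z 126.8 yawerr 0.36 F [-1.2  0.3 -0.1] w 0.3
t 3.2 timer xy -18.4 75.4 z 124.7 yawerr 0.36 F [ 0.3 -0.6  0.5] w 0.2
t 3.45 timer xy -18.5 75.5 z 122.5 yawerr 0.36 F [ 0.7 -0.4 -0.2] w 0.5
t 3.7 timer xy -18.5 75.5 z 120.5 yawerr 0.36 F [ 0.8 -0.4  0.7] w 0.4
```

```bash
echo '[0,0,0]'>ref.json
python3 -m inch '[{"xyz":[0,0,1],"rot":[0,0,0]},{"xyz":[0,0,2],"rot":[0,0,0]},{"xyz":[0,0,2],"rot":[0,0,0]}]' >/dev/null && python3 chk.py 3 &&
python3 -m inch '[{"xyz":[0,0,1],"rot":[0,0,0]},{"xyz":[0,0,2],"rot":[0,0,0]},{"xyz":[0,0,2],"rot":[0,0,0]}]' >/dev/null && python3 chk.py 3 &&
python3 -m inch '[{"xyz":[0,0,1],"rot":[0,0,0]},{"xyz":[0,0,2],"rot":[0,0,0]},{"xyz":[0,0,2],"rot":[0,0,0]}]' >/dev/null && python3 chk.py 3 &&
python3 -m inch '[{"xyz":[0,0,1],"rot":[0,0,0]},{"xyz":[0,0,2],"rot":[0,0,0]},{"xyz":[0,0,2],"rot":[0,0,0]}]' >/dev/null && python3 chk.py 3 &&
python3 -m inch '[{"xyz":[0,0,1],"rot":[0,0,0]},{"xyz":[0,0,2],"rot":[0,0,0]},{"xyz":[0,0,2],"rot":[0,0,0]}]' >/dev/null && python3 chk.py 3 &&
python3 -m inch '[{"xyz":[0,0,1],"rot":[0,0,0]},{"xyz":[0,0,2],"rot":[0,0,0]},{"xyz":[0,0,2],"rot":[0,0,0]}]' >/dev/null && python3 chk.py 3
```

```text
t 3.95 timer xy -18.5 75.5 z 118.5 yawerr 0.36 F [0.4 0.  0.8] w 0.4
t 4.2 timer xy -18.5 75.5 z 116.5 yawerr 0.36 F [ 0.1 -0.6  0.2] w 0.3
t 4.45 timer xy -18.5 75.5 z 114.5 yawerr 0.36 F [ 0.5 -0.5 -0.5] w 0.4
t 4.7 timer xy -18.5 75.5 z 112.5 yawerr 0.36 F [ 0.1 -0.2  0.1] w 0.4
t 4.95 timer xy -18.2 75.4 z 111.4 yawerr 0.36 F [-2.6  0.4  8.1] w 0.6
```

Drum felt at z ≈ 111.5 (drum top ≈ 112.5). I'll raise 4 mm and roll the first half-click.

```bash

python3 -m inch '[{"xyz":[0,0,-3],"rot":[0,0,0]},{"xyz":[0,0,-5],"rot":[0,0,0]},{"xyz":[3,0,-5],"rot":[0,0,0]},{"xyz":[6,0,-5],"rot":[0,0,0]},{"xyz":[9,0,-5],"rot":[0,0,0]},{"xyz":[12,0,-5],"rot":[0,0,0]}]' >/dev/null && python3 chk.py 25 && python3 -m inch '[{"xyz":[2,0,0],"rot":[0,0,0]},{"xyz":[4,0,0],"rot":[0,0,0]},{"xyz":[6,0,0],"rot":[0,0,0]},{"xyz":[6,0,0],"rot":[0,0,0]},{"xyz":[6,0,0],"rot":[0,0,0]}]' >/dev/null && python3 chk.py 25
python3 - <<'E'
from h import *
b=ctrl.get_image("side")[:,:,::-1]
cv2.imwrite("pics/s2.png",crop(b,0,270,190,110,110,4))
E
```

```text
t 5.45 timer xy -6.0 75.5 z 115.6 yawerr 0.36 F [ 0.4 -0.1  0.3] w 0.7
t 5.87 timer xy -0.3 75.6 z 115.6 yawerr 0.37 F [ 0.8  0.9 -0.3] w 0.4
```

View pics/s2.png

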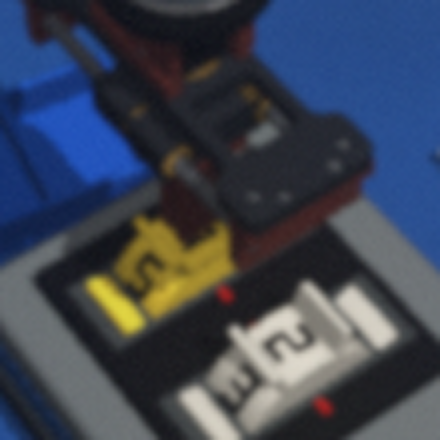

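The 5 now lies one step before the top at px (145,270), so 4 is on top under the finger. Next, one full stroke to 5.

```bash

python3 -m inch '[{"xyz":[0,0,-10],"rot":[0,0,0]},{"xyz":[0,0,-17],"rot":[0,0,0]},{"xyz":[-15,0,-17],"rot":[0,0,0]},{"xyz":[-30,0,-17],"rot":[0,0,0]},{"xyz":[-38,0,-17],"rot":[0,0,0]},{"xyz":[-38,0,-17],"rot":[0,0,0]},{"xyz":[-38,0,-10],"rot":[0,0,0]},{"xyz":[-38,0,-3],"rot":[0,0,0]},{"xyz":[-38,0,0],"rot":[0,0,0]},{"xyz":[-38,0,0],"rot":[0,0,0]}]' >/dev/null && python3 chk.py 4 &&
python3 -m inch '[{"xyz":[3,0,0],"rot":[0,0,0]},{"xyz":[6,0,0],"rot":[0,0,0]},{"xyz":[9,0,0],"rot":[0,0,0]},{"xyz":[12,0,0],"rot":[0,0,0]},{"xyz":[15,0,0],"rot":[0,0,0]}]' >/dev/null && python3 chk.py 20 && 
python3 -m inch '[{"xyz":[3,0,0],"rot":[0,0,0]},{"xyz":[6,0,0],"rot":[0,0,0]},{"xyz":[9,0,0],"rot":[0,0,0]}]' >/dev/null && python3 chk.py 20 && 
python3 -m inch '[{"xyz":[3,0,0],"rot":[0,0,0]},{"xyz":[6,0,0],"rot":[0,0,0]},{"xyz":[9,0,0],"rot":[0,0,0]},{"xyz":[12,0,0],"rot":[0,0,0]},{"xyz":[14,0,0],"rot":[0,0,0]},{"xyz":[14,0,0],"rot":[0,0,0]},{"xyz":[14,0,0],"rot":[0,0,0]}]' >/dev/null && python3 chk.py 20 
python3 - <<'E'
from h import *
b=ctrl.get_image("side")[:,:,::-1]
cv2.imwrite("pics/s3.png",crop(b,0,270,190,110,110,4))
E
```

```text
t 6.75 timer xy -38.5 75.7 z 114.4 yawerr 0.38 F [-0.1  0.3 -0.6] w 0.7
t 7.17 timer xy -23.6 75.5 z 115.9 yawerr 0.37 F [-5.9 -1.8  4.8] w 0.7
t 7.42 timer xy -13.6 75.4 z 115.8 yawerr 0.36 F [-0.3 -0.5 -0.2] w 0.7
t 8.0 timer xy -0.3 75.6 z 115.6 yawerr 0.37 F [ 0.2 -0.7  0.4] w 0.3
```

View pics/s3.png

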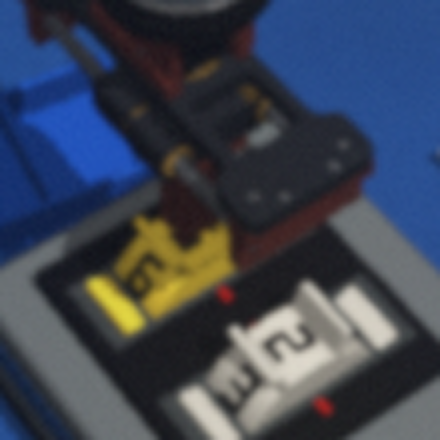

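The next numeral (6) now lies in the same place at (147,272), so 5 is on top. The stroke gives one click; I'll repeat it twice and then lift.

```bash

python3 -m inch '[{"xyz":[0,0,-10],"rot":[0,0,0]},{"xyz":[0,0,-17],"rot":[0,0,0]},{"xyz":[-15,0,-17],"rot":[0,0,0]},{"xyz":[-30,0,-17],"rot":[0,0,0]},{"xyz":[-38,0,-17],"rot":[0,0,0]},{"xyz":[-38,0,-17],"rot":[0,0,0]},{"xyz":[-38,0,-10],"rot":[0,0,0]},{"xyz":[-38,0,-3],"rot":[0,0,0]},{"xyz":[-38,0,0],"rot":[0,0,0]},{"xyz":[-38,0,0],"rot":[0,0,0]}]' >/dev/null && python3 chk.py 4 &&
python3 -m inch '[{"xyz":[3,0,0],"rot":[0,0,0]},{"xyz":[6,0,0],"rot":[0,0,0]},{"xyz":[9,0,0],"rot":[0,0,0]},{"xyz":[12,0,0],"rot":[0,0,0]},{"xyz":[15,0,0],"rot":[0,0,0]}]' >/dev/null && python3 chk.py 20 && 
python3 -m inch '[{"xyz":[3,0,0],"rot":[0,0,0]},{"xyz":[6,0,0],"rot":[0,0,0]},{"xyz":[9,0,0],"rot":[0,0,0]}]' >/dev/null && python3 chk.py 20 && 
python3 -m inch '[{"xyz":[3,0,0],"rot":[0,0,0]},{"xyz":[6,0,0],"rot":[0,0,0]},{"xyz":[9,0,0],"rot":[0,0,0]},{"xyz":[12,0,0],"rot":[0,0,0]},{"xyz":[14,0,0],"rot":[0,0,0]},{"xyz":[14,0,0],"rot":[0,0,0]},{"xyz":[14,0,0],"rot":[0,0,0]}]' >/dev/null && python3 chk.py 20 &&
python3 -m inch '[{"xyz":[0,0,-10],"rot":[0,0,0]},{"xyz":[0,0,-17],"rot":[0,0,0]},{"xyz":[-15,0,-17],"rot":[0,0,0]},{"xyz":[-30,0,-17],"rot":[0,0,0]},{"xyz":[-38,0,-17],"rot":[0,0,0]},{"xyz":[-38,0,-17],"rot":[0,0,0]},{"xyz":[-38,0,-10],"rot":[0,0,0]},{"xyz":[-38,0,-3],"rot":[0,0,0]},{"xyz":[-38,0,0],"rot":[0,0,0]},{"xyz":[-38,0,0],"rot":[0,0,0]}]' >/dev/null && python3 chk.py 4 &&
python3 -m inch '[{"xyz":[3,0,0],"rot":[0,0,0]},{"xyz":[6,0,0],"rot":[0,0,0]},{"xyz":[9,0,0],"rot":[0,0,0]},{"xyz":[12,0,0],"rot":[0,0,0]},{"xyz":[15,0,0],"rot":[0,0,0]}]' >/dev/null && python3 chk.py 20 && 
python3 -m inch '[{"xyz":[3,0,0],"rot":[0,0,0]},{"xyz":[6,0,0],"rot":[0,0,0]},{"xyz":[9,0,0],"rot":[0,0,0]}]' >/dev/null && python3 chk.py 20 && 
python3 -m inch '[{"xyz":[3,0,0],"rot":[0,0,0]},{"xyz":[6,0,0],"rot":[0,0,0]},{"xyz":[9,0,0],"rot":[0,0,0]},{"xyz":[12,0,0],"rot":[0,0,0]},{"xyz":[14,0,0],"rot":[0,0,0]},{"xyz":[14,0,0],"rot":[0,0,0]},{"xyz":[14,0,0],"rot":[0,0,0]}]' >/dev/null && python3 chk.py 20 &&
python3 -m inch '[{"xyz":[0,0,-10],"rot":[0,0,0]},{"xyz":[0,0,-25],"rot":[0,0,0]},{"xyz":[0,0,-50],"rot":[0,0,0]},{"xyz":[0,0,-80],"rot":[0,0,0]},{"xyz":[0,30,-90],"rot":[0,0,0]},{"xyz":[0,60,-90],"rot":[0,0,0]},{"xyz":[0,90,-90],"rot":[0,0,0]},{"xyz":[-10,120,-90],"rot":[0,0,0]},{"xyz":[-20,145,-90],"rot":[0,0,0]},{"xyz":[-30,165,-90],"rot":[0,0,0]},{"xyz":[-30,170,-90],"rot":[0,0,0]},{"xyz":[-30,170,-90],"rot":[0,0,0]}]' >/dev/null; python3 st.py -30 -95 112
python3 - <<'E'
from h import *
b=ctrl.get_image("side")[:,:,::-1];a=ctrl.get_image("top")[:,:,::-1]
cv2.imwrite("pics/s4.png",np.hstack([crop(b,0,260,190,110,110,4),crop(a,0,330,170,80,110,4)]))
E
```

```text
t 8.88 timer xy -38.5 75.7 z 114.4 yawerr 0.38 F [-0.5 -0.1 -0.2] w 0.5
t 9.3 timer xy -23.7 75.5 z 115.9 yawerr 0.37 F [-5.7 -2.6  4.9] w 0.5
t 9.55 timer xy -13.6 75.4 z 115.9 yawerr 0.36 F [-0.9  0.7 -0.1] w 0.6
t 10.13 timer xy -0.3 75.6 z 115.6 yawerr 0.37 F [-0.6  0.  -0. ] w 0.9
t 10.97 timer xy -38.5 75.7 z 114.4 yawerr 0.38 F [-0.1  0.3  0.4] w 0.5
t 11.38 timer xy -23.7 75.5 z 115.9 yawerr 0.38 F [-5.7 -3.3  5.4] w 0.3
t 11.63 timer xy -13.6 75.4 z 115.9 yawerr 0.35 F [-0.8 -0.2 -0.2] w 0.1
t 12.22 timer xy -0.3 75.6 z 115.6 yawerr 0.37 F [-0.2  0.6  0.3] w 0.1
t 13.22 timer xy -29.9 -95.9 z 206.3 yawerr 0.22 F [-0.6 -0.   0.5] w 0.3
delta tool [-0.2 -0.9 94.2]
```

View pics/s4.png

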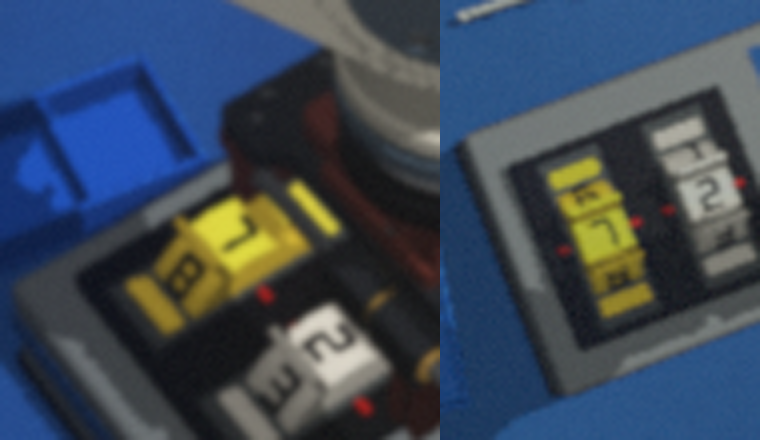

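7 is clicked in on top (yellow 7 at (600,235) right panel, (240,228) left) and white is still at 2. Now the guarded press of the button.

```bash

python3 -m inch '[{"xyz":[1,0,20],"rot":[0,0,0]},{"xyz":[2,-1,45],"rot":[0,0,0]},{"xyz":[2,-1,70],"rot":[0,0,0]},{"xyz":[2,-1,87],"rot":[0,0,0]},{"xyz":[2,-1,96],"rot":[0,0,0]},{"xyz":[2,-1,99],"rot":[0,0,0]},{"xyz":[2,-1,99],"rot":[0,0,0]}]' >/dev/null && python3 chk.py 5 && 
python3 -m inch '[{"xyz":[0,0,1],"rot":[0,0,0]},{"xyz":[0,0,2],"rot":[0,0,0]},{"xyz":[0,0,3],"rot":[0,0,0]},{"xyz":[0,0,3],"rot":[0,0,0]}]' >/dev/null && python3 chk.py 8 && 
python3 -m inch '[{"xyz":[0,0,1],"rot":[0,0,0]},{"xyz":[0,0,2],"rot":[0,0,0]},{"xyz":[0,0,2],"rot":[0,0,0]}]' >/dev/null && python3 chk.py 8 && 
python3 -m inch '[{"xyz":[0,0,1],"rot":[0,0,0]},{"xyz":[0,0,2],"rot":[0,0,0]},{"xyz":[0,0,2],"rot":[0,0,0]}]' >/dev/null && python3 chk.py 8 && 
python3 -m inch '[{"xyz":[0,0,1],"rot":[0,0,0]},{"xyz":[0,0,2],"rot":[0,0,0]},{"xyz":[0,0,2],"rot":[0,0,0]}]' >/dev/null && python3 chk.py 8 && 
python3 -m inch '[{"xyz":[0,0,1],"rot":[0,0,0]},{"xyz":[0,0,1],"rot":[0,0,0]}]' >/dev/null && python3 chk.py 8 && 
python3 -m inch '[{"xyz":[0,0,1],"rot":[0,0,0]},{"xyz":[0,0,1],"rot":[0,0,0]}]' >/dev/null && python3 chk.py 8
```

```text
t 13.9 timer xy -27.0 -92.7 z 106.5 yawerr 0.42 F [-0.7 -0.3  1.4] w 0.4
t 14.23 timer xy -27.1 -93.9 z 104.4 yawerr 0.35 F [ 0.  -0.1  0.6] w -0.0
t 14.48 timer xy -27.2 -93.9 z 101.9 yawerr 0.35 F [0.4 0.2 1.7] w 0.5
t 14.73 timer xy -27.2 -93.9 z 99.8 yawerr 0.36 F [0.1 0.3 2.4] w 0.6
t 14.98 timer xy -27.2 -93.8 z 97.8 yawerr 0.36 F [-0.6 -0.9  3.9] w 0.5
t 15.15 timer xy -27.2 -93.8 z 96.8 yawerr 0.36 F [-0.6 -1.6  4.8] w 0.3
t 15.32 timer xy -27.2 -93.8 z 96.3 yawerr 0.36 F [-0.5 -0.2  7.8] w 0.4
```

```bash

python3 -m inch '[{"xyz":[0,0,0.7],"rot":[0,0,0]},{"xyz":[0,0,1],"rot":[0,0,0]},{"xyz":[0,0,1],"rot":[0,0,0]}]' >/dev/null; python3 chk.py 99
python3 -m inch '[{"xyz":[0,0,-2],"rot":[0,0,0]},{"xyz":[0,0,-5],"rot":[0,0,0]},{"xyz":[0,0,-10],"rot":[0,0,0]},{"xyz":[0,0,-25],"rot":[0,0,0]},{"xyz":[0,0,-50],"rot":[0,0,0]},{"xyz":[0,0,-80],"rot":[0,0,0]},{"xyz":[-30,0,-110],"rot":[0,0,0]},{"xyz":[-65,0,-120],"rot":[0,0,0]},{"xyz":[-100,0,-120],"rot":[0,0,0]},{"xyz":[-130,0,-120],"rot":[0,0,0]},{"xyz":[-130,0,-120],"rot":[0,0,0]},{"xyz":[-130,0,-120],"rot":[0,0,0]}]' >/dev/null; python3 st.py
python3 - <<'E'
from h import *
b=ctrl.get_image("side")[:,:,::-1];a=ctrl.get_image("top")[:,:,::-1]
cv2.imwrite("pics/s5.png",np.hstack([crop(b,0,250,190,133,200,3),crop(a,0,328,110,133,200,3)])[:600])
E
```

```text
t 15.57 timer xy -27.1 -93.9 z 96.2 yawerr 0.36 F [-3.8  0.3 13.8] w 0.5
t 16.57 timer xy -158.6 -94.0 z 214.6 yawerr 0.23 F [ 1.7 -0.8 -0.8] w 0.3
```

View pics/s5.png

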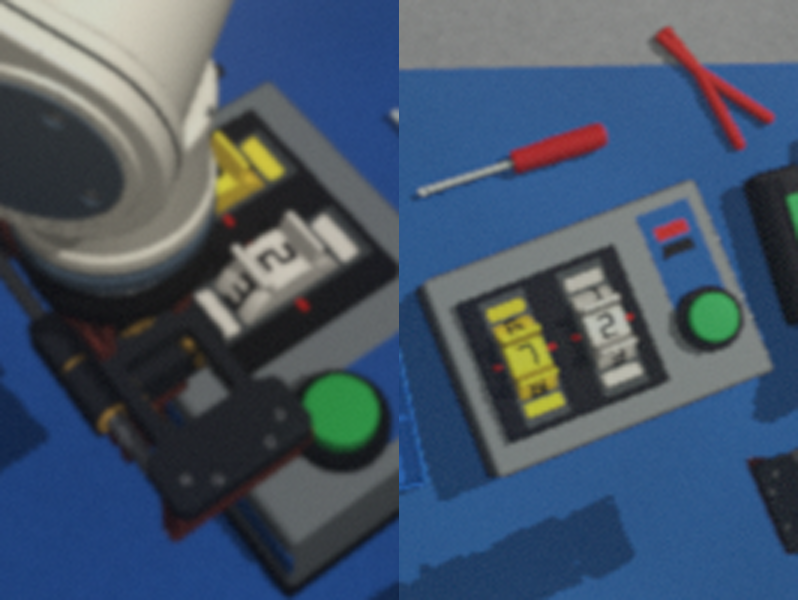

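The top view shows yellow at 7 on its index line (525,355), white at 2 (605,325), the button up (713,318) and the surrounding things undisturbed.

```bash
python3 -c "
from workcell import ctrl
print(ctrl.close_job())"
```

```text
the job is handed in; nothing more can be done
None
```

The timer is set to 7 with the white wheel still at 2. The start button was then pressed to its stop and came back up, nothing else was disturbed, and the job is handed in at about 17 s of robot time.

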